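# Hold the shaker's belt tensioner open with the fork

### The arm

A 6-joint arm with a two-finger parallel gripper is mounted at the origin on the work surface. World frame = base frame: x ahead of the robot, y to its left, z up, the work surface at z = 0. Lengths are in mm, angles in rad, forces in N, time in s.
With the tool pointing down it reaches from about 275 to 750 mm from the base axis. Payload 10.2 kg.
Tool frame: the origin (TCP) lies at the centre of the arm's flange, where the gripper is bolted on; the fingertips stand 173 mm ahead of it and the grasp point (between the pads) lies 155 mm ahead of it; z points along the fingers, y is the line along which they close (so a half turn about z gives the same grasp; the last joint's range is limited). The gripper opens to 85 mm and grips with 20 to 120 N. Pads are 22 mm wide; open, the fingers measure 114 mm over their backs; the gripper's body (76 mm by 85 mm) begins 54 mm behind the grasp point. The pads swing forward as they close: fully open they stand 13 mm farther back than shut.
Start: joints at [0.915, 0.313, 1.498, -0, 1.331, -0.223], TCP at [220.206, 476.594, 404.694] pointing down, gripper open.
Joint ranges: [-2.94, 2.94], [-0.97, 2.17], [0.19, 2.56], [-1.23, 4.37], [0.02, 3.11], [-2.88, 2.88]. Speed limits (rad/s): [2.39, 2.39, 3.01, 3.14, 3.14, 3.14].

### API

Orientations are given as a unit quaternion [w, x, y, z].
In Python, from rig import ctrl, sensors, capture, calibration gives the robot as it stands (ctrl), with the cameras as plain functions and the readings (sensors).
- The arm moves only by the tool advance, called after "Emit:" as name([rows], argument=value, ...), one row to a line, values as JSON. Schema: {"type":"object","properties":{"motion":{"type":"array","items":{"type":"array","prefixItems":[{"type":"array","items":{"type":"number"},"minItems":3,"maxItems":3},{"type":"array","items":{"type":"number"},"minItems":3,"maxItems":3}],"minItems":2,"maxItems":2},"minItems":1,"maxItems":8},"aperture":{"type":"number"},"squeeze":{"type":"number"},"only":{"type":"string"},"quiet":{"type":"boolean"},"lines":{"type":"string"}},"required":["motion"],"additionalProperties":false}. motion is a list of rows, 1 to 8 of them, each written [[dx, dy, dz], [rx, ry, rz]]: dx, dy, dz in shares of 600 mm (1.0 is 600 mm), then a rotation vector rx, ry, rz in shares of pi rad (1.0 is pi rad); each row is the pose to reach, as a shift and turn from the pose commanded when the call began, along the tool's axes at that moment; what a row does not reach only later rows make up. A row lasts 1/10 s, in which the tool goes at most 50 mm and 0.15 rad, less where a joint would pass 70% of its speed; a pose out of reach is approached as far as the arm can. aperture is the opening from 0.0 (shut) to 1.0 (fully open), set as the call begins (left out keeps the last). The fingers move at their own pace and stop on an object; squeeze is the grip in N (left out, the last holds). Time passes only in rows, so rows that do not move let the fingers close. The tool returns the time, the measured TCP pose, the force, the opening and the grip force at its end. only (a regular expression) keeps the lines of the reply that match it, lines (a string "A,B") keeps lines A to B, and quiet returns only ok. Input that does not fit is refused with a message, and nothing moves.
- sensors.sense(): the state, without advancing time (a new reading comes with each control period).
- capture(name): name is "scene" or "top" or "wrist"; returns the picture (480x640x3 uint8, red, green, blue); there is no depth.
- calibration(name): a dict with "fx", "fy", "cx", "cy" (pixels), "position" and "attitude" of the camera in the world. Camera axes: x right, y down, z forward; pixel columns grow to the right and rows downward; lengths in mm; the calibration is good to about 2 mm. A picture is of the moment at which its call begins: read the wrist's pose just before it. calibration takes no time and is no camera call; for the wrist camera it gives the pose at the moment of the call.
- ctrl.finish_job(): hands the job in; it is judged then, once.
The state is a dict: "time_s": time; "joints": joint angles; "dq": joint speeds; "tau": joint torques, N m; "eef_pos": TCP position; "ee_rot": TCP orientation; "force": force on the tool from outside, world axes, zero at the start; "wrist_torque": the same for the moment, N m; "grip_width": opening from 0.0 (shut) to 1.0 (fully open); "grip_force": force on a finger pad.
Only numpy, scipy, OpenCV 4.12 (cv2) and the standard library are available. Lean on these libraries where they do the work, as an engineer would, in place of code of your own. Each camera call takes 0.05 s, during which the arm holds its last target. There are 200 camera calls.

### The job

The cover is off the shaker's belt drive and a colleague is about to slip a new belt on. Take the forked tool out of the white tray, set its prongs around the upright pin on the end of the sprung tensioner arm, and with the fork swing the arm forward against its spring right to its stop. Finish there, still gripping the fork and holding the arm against the stop; keep the gripper itself off the drive, leave the other two tools in the tray and do not disturb the glass beaker.

Things in the scene. Friction and masses are not known exactly. Their poses are not given: they have to be found in the camera images.
- fork: Forked tool lying loose in the tray, 0.12 kg; sizes in mm. Black handle 80 long, 20 wide, 20 high, then a steel neck 12 wide, then a flat fork 38 wide, 10 thick. Origin: underside, below the handle's middle; x along the tool to the prongs, z up. Handle spans x -40 to 40; undersides all flush at z = 0. 25 free each side of the handle. Prongs first point away from the robot within 30 degrees.
- fork_notch (a point): Middle of the fork's open-ended notch: 92 ahead of the fork's origin along its x, 5 above the underside. The notch is 22 wide between two prongs 8 wide and 40 long; its closed back is at fork x = 75, the prong tips at x = 115.
- scraper: Another tool in the tray, same handle, but ends in a plain flat blade 34 wide (no notch). Not wanted. Same origin and axes as the fork.
- drift: Another tool in the tray, same handle, but ends in a single narrow bar 10 wide. Not wanted. Same origin and axes as the fork. The three tools lie side by side, roughly parallel, 78 mm apart, in any order.
- tray: White open tray, fixed, 270 (its x) by 260 (its y) by 40 high, walls 4, floor 4 thick; origin under its centre on the table. Four small rubber stoppers (24 across, 24 high) stand in it, two near each of its x-end walls.
- unit: The uncovered belt drive, fixed: grey plate 250 (x) by 240 (y) by 12 thick, origin under its centre, x pointing forward (away from the robot within about 20 degrees). On it pulleys, stop posts and the arm (all under 55 high); the only taller parts are the pivot cap (65) and the pin (92).
- pivot (a point): Vertical hinge axis of the tensioner arm, at the arm's upper face, 53 mm above the table; in the unit's frame at x = 0, y = -70.
- pin (a point): Upright round steel pin, 10 in diameter, 39 tall, standing on the end of the tensioner arm 100 mm from the hinge axis. The point is its foot, at the arm's upper face, 53 above the table; its top is 92 above the table. Moves with the arm.
- tension_arm (a joint): Sprung arm's angle, rad: 0 at rest, 1.05 at its forward stop; grows clockwise seen from above. In the unit's frame the arm points from the pivot at 130 degrees (counter-clockwise from x) at rest, 70 at the stop, so the pin goes about 100 mm forward. The spring pushes back at the pin with about 1 N at rest, 3 N at the stop, and returns the arm if let go.
- beaker: Small glass beaker, 60 across, 75 high, loose, standing on the table close to the robot; origin under its centre.

How it is judged (in metres and radians):
On the way, in this order (a step that is already met when the one before it is completed fails the run):
1. the fork is gripped and lifted clear of the tray (height (world z) of fork above 0.05 m and contact force between the fingers and fork above 2 N and contact force between fork and tray below 0.1 N), for 0.2 s.
2. the fork pushes the pin and the arm has left its rest (value of joint tension_arm above 0.2 rad and contact force between fork and unit above 0.3 N), for 0.1 s.
At the end, for the whole second after the job is handed in: Tensioner arm at its forward stop (joint above 0.99 of 1.05 rad), held by the fork: it pushes the pin with over 1 N, pin within 25 mm of the notch middle, fork gripped by the fingers, clear of the tray, over 40 mm above the table, still. Scraper and drift still in the tray (value of joint tension_arm above 0.99 rad and contact force between fork and unit above 1 N and contact force between the fingers and fork above 2 N and contact force between fork and tray below 0.1 N and height (world z) of fork above 0.04 m and horizontal distance between fork_notch and pin below 0.025 m and linear speed of fork below 0.03 m/s and height (world z) of each of scraper, drift below 0.05 m and horizontal distance between each of scraper, drift and tray below 0.17 m); the arm keeps its last pose, push and grip.
It fails at once if the gripper or arm touches the belt drive (contact force between any of the fingers, the arm and unit above 1 N).
It fails at once if another tool is lifted out of the tray (height (world z) of any of scraper, drift above 0.07 m).
It fails at once if the beaker is shifted by more than 30 mm or tipped (distance of beaker from where it was at the start of the episode above 0.03 m or angle between beaker's own z axis and vertical above 0.5 rad).
It also fails if it takes over 45 s, if anything falls off the work surface, if the arm or the gripper's body presses on something with over 40 N, if the wrist force passes 120 N, or if a joint passes its speed limit or range.

## Working session

There is one attempt and no reset: what is moved stays moved. The work goes in short steps, Python scripts to look and compute and a tool call to move; the robot and the scene stay as the last step left them, time stands still between calls to the robot, and variables do not carry over. Pictures are saved under pics/ and viewed, at most 10 in all, crops included, and the job is handed in when it is done.

```bash
ls; mkdir -p pics
```

Run:
```python
from rig import ctrl, sensors, capture, calibration
import cv2
for n in("scene","top"):
    im=capture(n); cv2.imwrite(f"pics/{n}1.png",im[:,:,::-1]); print(n,calibration(n))
s=sensors.sense(); print(s); print(calibration("wrist"))
```

```text
pics
rig.py
scene {'fx': 616.7451429858742, 'fy': 616.7451429858742, 'cx': 312.50411129556613, 'cy': 246.50704276686636, 'position': array([1231.2022403 , -359.41374742, 1060.02581395]), 'attitude': array([-0.28802706,  0.80145368,  0.49516286, -0.17183177])}
top {'fx': 558.3453086833092, 'fy': 558.3453086833092, 'cx': 312.55028992666627, 'cy': 239.08196592047028, 'position': array([ 376.62127171,   18.91570781, 1137.29977935]), 'attitude': array([-0.03633408,  0.71115575, -0.70126774,  0.03407179])}
{'time_s': 0.1, 'joints': array([ 9.14595102e-01,  3.13413734e-01,  1.49834980e+00,  6.56227796e-06,
        1.33101268e+00, -2.23396010e-01]), 'dq': array([ 1.72043018e-03, -1.56073183e-03, -1.12939811e-03, -1.34074168e-04,
        5.17460809e-05,  6.79338661e-04]), 'tau': array([ 1.94844237e-03, -4.12899077e+01, -2.60138422e+01, -2.28952640e-04,
        3.10607968e-03,  4.71431304e-05]), 'eef_pos': array([220.18617818, 476.5645332 , 404.18636993]), 'ee_rot': array([-2.54836963e-04,  2.14718258e-01,  9.76675852e-01, -5.34105329e-04]), 'force': array([ 0.20398712, -0.48159891, -0.69348616]), 'wrist_torque': array([0.00579722, 0.04618165, 0.00275756]), 'grip_force': 0.0, 'grip_width': 0.997403314999555}
{'fx': 417.4628457716632, 'fy': 417.4628457716632, 'cx': 322.01929586207035, 'cy': 240.26566425859, 'position': array([150.91449118, 507.85137201, 374.11106843]), 'attitude': array([0.12555994, 0.83286146, 0.53311389, 0.07978766])}
```

View pics/top1.png

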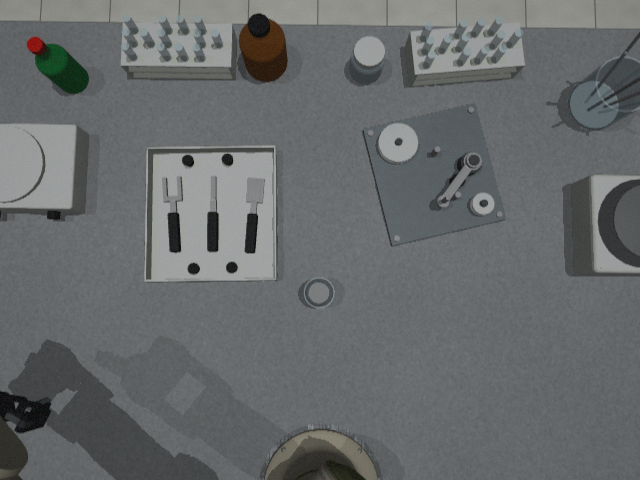

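View pics/scene1.png

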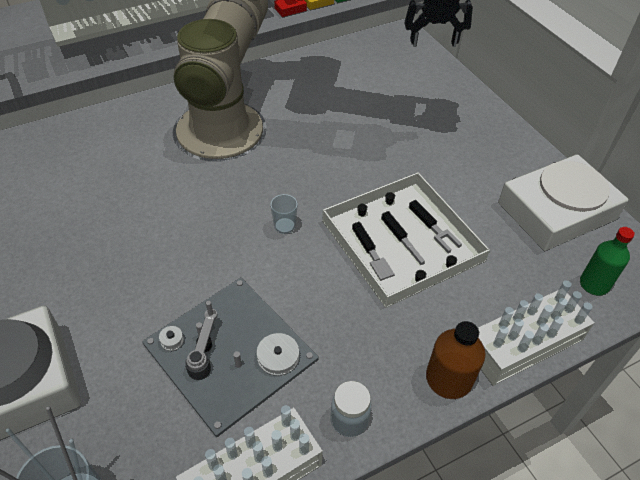

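The top view shows the fork leftmost in the tray, with its handle at about (174,232) and prongs up at about (173,182). The unit plate is at about (434,174), with the hinge cap at (472,160) and the pin at about (444,202). The beaker is at (319,293). In the scene view the fork handle is at (422,212) and the pin top at about (209,305). Next I'll enlarge both.

Run:
```python
import cv2,numpy as np
t=cv2.imread("pics/top1.png");s=cv2.imread("pics/scene1.png")
def crop(im,x,y,w,h):return cv2.resize(im[y:y+h,x:x+w],None,fx=5,fy=5,interpolation=cv2.INTER_CUBIC)
# each 80x60 -> 400x300
o=np.vstack([np.hstack([crop(t,135,170,80,60),crop(t,420,150,80,60)]),np.hstack([crop(s,400,195,80,60),crop(s,165,295,80,60)])])
for i in range(0,800,50):
    cv2.line(o,(i,0),(i,6),(0,255,255),1);cv2.line(o,(i,300),(i,306),(0,255,255),1)
for j in range(0,600,50):
    cv2.line(o,(0,j),(6,j),(0,255,255),1);cv2.line(o,(400,j),(406,j),(0,255,255),1)
cv2.imwrite("pics/crop1.png",o)
```

```text
(no output)
```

View pics/crop1.png

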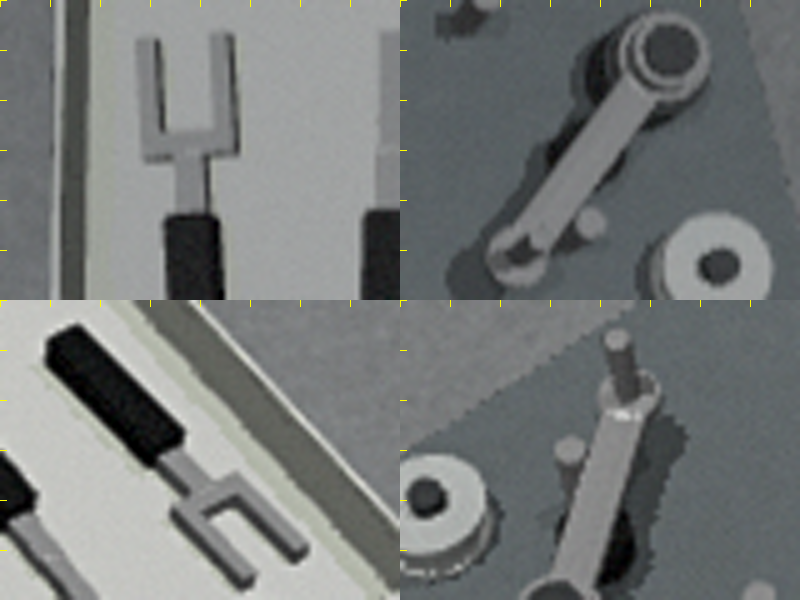

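The crop shows the fork notch pointing up in the top view, with prong tips at crop (146,38) and (221,33) and the handle front at (192,214). In the scene view the tips are at (300,553) and (247,583). The pin top is at crop (541,238) in top and (616,340) in scene. Its foot ring is at about (517,258) in top and (629,393) in scene.

Create h.py:
```python
from rig import ctrl, sensors, capture, calibration
import numpy as np
from scipy.spatial.transform import Rotation as R
def rot(q): return R.from_quat(np.r_[q[1:],q[0]])
def ray(c,u,v):
    d=rot(c["attitude"]).apply([(u-c["cx"])/c["fx"],(v-c["cy"])/c["fy"],1]); return np.array(c["position"]),d/np.linalg.norm(d)
def tri(rs):
    A=sum(np.eye(3)-np.outer(d,d) for p,d in rs);b=sum((np.eye(3)-np.outer(d,d))@p for p,d in rs)
    x=np.linalg.solve(A,b);return x,[np.linalg.norm(np.cross(x-p,d)) for p,d in rs]
def atz(r,z): p,d=r;return p+d*(z-p[2])/d[2]
def proj(c,X):
    q=rot(c["attitude"]).inv().apply(np.atleast_2d(X)-c["position"]);return np.c_[c["cx"]+c["fx"]*q[:,0]/q[:,2],c["cy"]+c["fy"]*q[:,1]/q[:,2]]
```

Run:
```python
from h import *
np.set_printoptions(precision=1,suppress=True)
T=calibration("top");S=calibration("scene")
f=lambda o,u,v,a,b:(o[0]+(u-a+.5)/5-.5,o[1]+(v-b+.5)/5-.5)
t1=lambda u,v:ray(T,*f((135,170),u,v,0,0)); t2=lambda u,v:ray(T,*f((420,150),u,v,400,0))
s1=lambda u,v:ray(S,*f((400,195),u,v,0,300)); s2=lambda u,v:ray(S,*f((165,295),u,v,400,300))
for n,a,b in [("tipL",t1(146,38),s1(300,550)),("tipR",t1(221,33),s1(247,580)),("hfront",t1(192,214),s1(175,447)),("hrear",ray(T,175,251),s1(63,338)),
 ("pintop",t2(541,238),s2(616,340)),("pinfoot",t2(517,258),s2(629,393)),("cap",t2(668,50),ray(S,198,361))]:
    print(n,*tri([a,b]))
print("tips z14",atz(t1(146,38),14),atz(t1(221,33),14),"hf24",atz(t1(192,214),24),"hr24",atz(ray(T,175,251),24))
print("pin92",atz(t2(541,238),92),atz(s2(616,340),92),"cap65",atz(t2(668,50),65),"foot53",atz(t2(517,258),53))
# plate corners bolts z~12..: corner px
for uv in[(364,128),(474,104),(505,219),(392,245)]: print(atz(ray(T,*uv),12))
print("tray",[atz(ray(T,*uv),40)[:2] for uv in[(147,147),(276,146),(277,281),(145,281)]], "beaker",atz(ray(T,319,293),40))
```

```text
tipL [611.9 329.2  11.5] [np.float64(0.9205535239885705), np.float64(0.9205535239886345)]
tipR [614.8 299.1  10.2] [np.float64(0.7295770298087794), np.float64(0.7295770298089752)]
hfront [539.6 308.3  16.4] [np.float64(1.2265612002808783), np.float64(1.2265612002809303)]
hrear [460.7 300.1  16.9] [np.float64(0.23681858123933486), np.float64(0.2368185812393523)]
pintop [ 564.4 -232.8   90.7] [np.float64(0.3933758234476509), np.float64(0.3933758234475857)]
pinfoot [ 563.3 -232.2   52.4] [np.float64(0.14489917009923872), np.float64(0.1448991700991481)]
cap [ 648.6 -291.2   50.8] [np.float64(1.9286130944849245), np.float64(1.9286130944848958)]
tips z14 [611.9 329.4  14. ] [614.4 298.8  14. ] hf24 [538.  305.2  24. ] hr24 [460.1 298.1  24. ]
pin92 [ 564.4 -232.1   92. ] [ 565.1 -233.3   92. ] cap65 [ 644.4 -289.    65. ] foot53 [ 563.3 -231.9   53. ]
[721.2 -79.7  12. ]
[ 775.2 -307.5   12. ]
[ 535.5 -366.9   12. ]
[ 479.3 -137.5   12. ]
tray [array([667.6, 358.5]), array([673.1,  99.3]), array([402.7,  91.7]), array([399.1, 350.7])] beaker [380.4   9.1  40. ]
```

Add to h.py:
```python
def delta(p,yaw):
    """tool-frame row to reach TCP p with tool x at world yaw (deg), pointing down"""
    s=sensors.sense();r=rot(s["ee_rot"]);a=np.radians(yaw)
    g=R.from_matrix(np.c_[[np.cos(a),np.sin(a),0],[np.sin(a),-np.cos(a),0],[0,0,-1]])
    print("row",np.round(r.inv().apply(np.array(p)-s["eef_pos"]),1),np.round((r.inv()*g).as_rotvec(),4))
```

```bash
python3 -c "
from h import *
delta([499,303,330],185.1)"
```

```text
row [-325.9  -40.5   74.1] [-0.0011 -0.0006 -0.5218]
```

The manual's scale: shifts go in shares of 600 mm and turns go in shares of pi rad. Converting my numbers, -326 mm is -0.5433, 74 mm is 0.1233, -0.522 rad is -0.1662.

Emit:
advance([
  [[-0.5433,-0.0675,0.1233],[0,0,-0.1662]],
  [[-0.5433,-0.0675,0.1233],[0,0,-0.1662]],
  [[-0.5433,-0.0675,0.1233],[0,0,-0.1662]],
  [[-0.5433,-0.0675,0.1233],[0,0,-0.1662]],
  [[-0.5433,-0.0675,0.1233],[0,0,-0.1662]],
  [[-0.5433,-0.0675,0.1233],[0,0,-0.1662]],
  [[-0.5433,-0.0675,0.1233],[0,0,-0.1662]],
  [[-0.5433,-0.0675,0.1233],[0,0,-0.1662]],
], aperture=0.45)

```text
time_s: 0.9
eef_pos: [502.7, 299.7, 328.4]
ee_rot: [-0.001, -0.042, 0.999, -0.001]
force: [-0.9, 0.7, -0.7]
grip_width: 0.447
grip_force: 0.0
```

Emit:
advance([
  [[0,0,0],[0,0,0]],
  [[0,0,0],[0,0,0]],
  [[0,0,0],[0,0,0]],
])

```text
time_s: 1.2
eef_pos: [498.2, 304.0, 331.2]
ee_rot: [0.0, -0.045, 0.999, 0.0]
force: [0.8, -1.2, -0.5]
grip_width: 0.454
grip_force: 0.0
```

Run:
```python
from h import *
import cv2
delta([499,303,330],185.1)
c=calibration("wrist");im=capture("wrist");cv2.imwrite("pics/w1.png",im[:,:,::-1]);print(c)
import json;json.dump({k:np.array(v).tolist() for k,v in c.items()},open("w1.json","w"))
```

```text
row [-0.7 -1.1  1.2] [0.0002 0.0004 0.0019]
{'fx': 417.4628457716632, 'fy': 417.4628457716632, 'cx': 322.01929586207035, 'cy': 240.26566425859, 'position': array([422.3317794 , 296.87757524, 301.0267637 ]), 'attitude': array([0.10026636, 0.66651145, 0.7304121 , 0.11048666])}
```

View pics/w1.png

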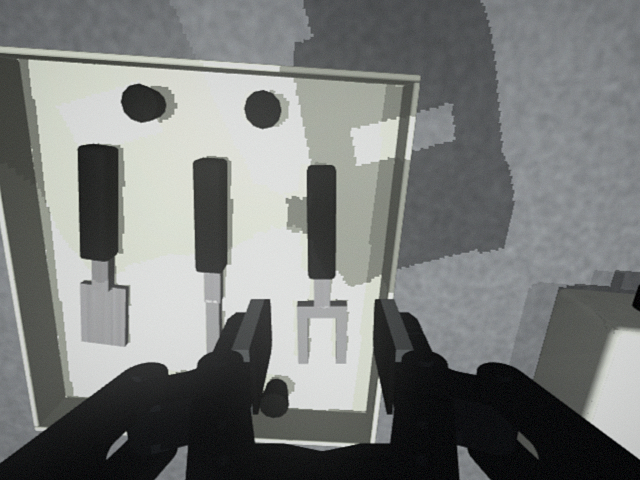

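The wrist view shows the fork (right-hand tool) between the open fingers. Its handle runs from about (322,166) at the rear to (321,278) at the front, and its prong tips are at (304,363) and (341,362). The tray wall is on the right.

Run:
```python
from h import *
import json
np.set_printoptions(precision=1,suppress=True)
c=json.load(open("w1.json"));T=calibration("top");S=calibration("scene")
f=lambda o,u,v,a,b:(o[0]+(u-a+.5)/5-.5,o[1]+(v-b+.5)/5-.5)
t1=lambda u,v:ray(T,*f((135,170),u,v,0,0)); s1=lambda u,v:ray(S,*f((400,195),u,v,0,300))
for n,w,t,s in[("tipL",(341,362.5),(146,38),(300,550)),("tipR",(304,363),(221,33),(247,580)),("hf",(321,278),(192,214),None)]:
    r=[ray(c,*w),t1(*t)]+([s1(*s)] if s else [])
    print(n,*tri(r),atz(r[0],24 if n=="hf" else 14))
r=[ray(c,322,167),ray(T,175,251)];print("hr",*tri(r),atz(r[0],24))
# predicted fork model in the wrist & top view
a=np.radians(5.1);x=np.array([np.cos(a),np.sin(a),0]);y=np.array([-x[1],x[0],0])
for o in([499,303,4],):
    P=[np.array(o)+x*u+y*v+[0,0,z] for u,v,z in[(115,15,10),(115,-15,10),(40,0,20),(-40,0,20)]]
    print(proj(c,P),proj(T,P))
```

```text
tipL [611.9 329.5  11.2] [np.float64(0.2482004146203576), np.float64(0.8500650303955212), np.float64(1.0203805159004542)] [610.  329.4  14. ]
tipR [615.  299.5  10.3] [np.float64(0.9779823703456555), np.float64(0.2416397818554261), np.float64(1.2187948974605918)] [613.1 300.3  14. ]
hf [539.1 307.2  15.9] [np.float64(0.12097689957576953), np.float64(0.12097689957577085)] [535.7 306.8  24. ]
hr [459.8 300.7  12.7] [np.float64(1.1729322397574005), np.float64(1.172932239757341)] [457.2 300.3  24. ]
[[339.1 364.8]
 [301.3 364.7]
 [320.3 282.1]
 [320.5 169.9]] [[164.4 177. ]
 [179.1 176. ]
 [172.3 212. ]
 [174.3 251.4]]
```

To row units: 148.5 mm is 0.2475, 140 mm is 0.2333.

Emit:
advance([
  [[0,-0.0017,0.075],[0,0,0]],
  [[0,-0.0017,0.15],[0,0,0]],
  [[0,-0.0017,0.2],[0,0,0]],
  [[0,-0.0017,0.2333],[0,0,0]],
  [[0,-0.0017,0.2475],[0,0,0]],
  [[0,-0.0017,0.2475],[0,0,0]],
  [[0,-0.0017,0.2475],[0,0,0]],
])

```text
time_s: 1.95
eef_pos: [499.4, 302.5, 183.5]
ee_rot: [0.001, -0.045, 0.999, 0.0]
force: [0.5, -0.2, 0.2]
grip_width: 0.45
grip_force: 0.0
```

```bash
python3 -c "
from h import *
delta([498.5,303.5,181],185)"
```

```text
row [0.8 1.1 2.5] [0.0005 0.0019 0.0025]
```

Emit:
advance([
  [[0,0,0.0017],[0,0,0]],
  [[0,0,0.0017],[0,0,0]],
  [[0,0,0.0017],[0,0,0]],
  [[0,0,0.0017],[0,0,0]],
  [[0,0,0.0017],[0,0,0]],
  [[0,0,0.0017],[0,0,0]],
], aperture=0.0, squeeze=80)

```text
time_s: 2.55
eef_pos: [499.6, 302.3, 182.7]
ee_rot: [0.001, -0.045, 0.999, 0.0]
force: [-1.1, 0.2, 5.6]
grip_width: 0.212
grip_force: 80.0
```

Emit:
advance([
  [[0,0,-0.0333],[0,0,0]],
  [[0,0,-0.1],[0,0,0]],
  [[0,0,-0.1667],[0,0,0]],
  [[0,0,-0.2333],[0,0,0]],
  [[0,0,-0.2667],[0,0,0]],
  [[0,0,-0.2667],[0,0,0]],
  [[0,0,-0.2667],[0,0,0]],
])

```text
time_s: 3.25
eef_pos: [499.0, 302.0, 340.5]
ee_rot: [-0.0, -0.045, 0.999, -0.0]
force: [0.1, 0.6, -2.4]
grip_width: 0.214
grip_force: 79.0
```

Run:
```python
from h import *
import cv2
im=capture("scene");cv2.imwrite("pics/s2.png",im[:,:,::-1])
cv2.imwrite("pics/w2.png",capture("wrist")[:,:,::-1])
print(sensors.sense()["eef_pos"])
delta([350,-260,300],190)
```

```text
[499.04435313 301.98837775 339.49819382]
row [ 198.4 -546.5   40.5] [-0.0006 -0.003  -0.0854]
```

View pics/w2.png

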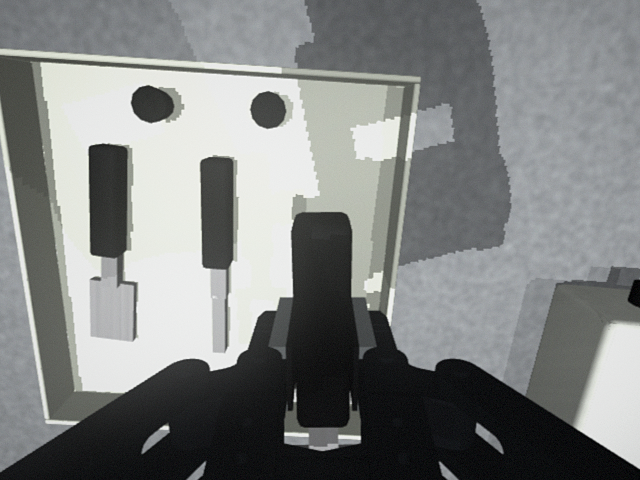

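The wrist view shows the fork held by the middle of its handle, in line with the fingers, while the scraper and drift stay in the tray. Next I'll carry it across at this height, well above the beaker.

```bash
python3 -c "
from h import *
delta([425.2,-251.5,339],188)"
```

```text
row [ 122.8 -544.7    1.3] [-0.0007 -0.0029 -0.0505]
```

To row units: -352 mm is -0.5867, -304 mm is -0.5067, -0.02 rad is -0.0064.

Emit:
advance([
  [[0.0083,-0.0417,0],[0,0,0]],
  [[0.025,-0.1083,0],[0,0,0]],
  [[0.0417,-0.1867,0],[0,0,0]],
  [[0.06,-0.2667,0],[0,0,0]],
  [[0.0783,-0.3467,0],[0,0,0]],
  [[0.0967,-0.4267,0],[0,0,0]],
  [[0.115,-0.5067,0],[0,0,0]],
  [[0.1333,-0.5867,0],[0,0,-0.0064]],
])

```text
time_s: 4.15
eef_pos: [450.1, -57.4, 340.2]
ee_rot: [-0.001, -0.055, 0.998, 0.0]
force: [1.6, 0.3, -1.2]
grip_width: 0.208
grip_force: 79.0
```

```bash
python3 -c "
from h import *
delta([425.2,-251.5,339],188)"
```

```text
row [  46.  -190.2    1.1] [ 0.0009 -0.0017 -0.03  ]
```

To row units: -188 mm is -0.3133, -170 mm is -0.2833, -0.03 rad is -0.0095.

Emit:
advance([
  [[0.02,-0.08,0],[0,0,-0.0095]],
  [[0.04,-0.16,0],[0,0,-0.0095]],
  [[0.06,-0.2333,0],[0,0,-0.0095]],
  [[0.0733,-0.2833,0],[0,0,-0.0095]],
  [[0.0767,-0.3133,0],[0,0,-0.0095]],
  [[0.0767,-0.3133,0],[0,0,-0.0095]],
  [[0.0767,-0.3133,0],[0,0,-0.0095]],
])

```text
time_s: 4.85
eef_pos: [425.9, -246.8, 340.5]
ee_rot: [-0.0, -0.07, 0.998, 0.001]
force: [0.6, -0.4, -1.5]
grip_width: 0.205
grip_force: 79.0
```

```bash
python3 -c "
from h import *
delta([425.2,-251.5,244.5],188)"
```

```text
row [ 1.2 -4.7 96. ] [ 0.0015 -0.0008 -0.0002]
```

To row units: 95.5 mm is 0.1592, 88 mm is 0.1467.

Emit:
advance([
  [[0.0017,-0.0075,0.05],[0,0,0]],
  [[0.0017,-0.0075,0.1083],[0,0,0]],
  [[0.0017,-0.0075,0.1467],[0,0,0]],
  [[0.0017,-0.0075,0.1592],[0,0,0]],
  [[0.0017,-0.0075,0.1592],[0,0,0]],
  [[0.0017,-0.0075,0.1592],[0,0,0]],
])

```text
time_s: 5.45
eef_pos: [425.8, -251.8, 246.8]
ee_rot: [0.001, -0.07, 0.998, -0.001]
force: [0.4, 0.2, -1.3]
grip_width: 0.211
grip_force: 79.0
```

Run:
```python
from h import *
import cv2
delta([425.2,-251.5,244.5],188)
t=capture("top");s=capture("scene")
cv2.imwrite("pics/t3.png",t[:,:,::-1]);cv2.imwrite("pics/s3.png",s[:,:,::-1])
cr=lambda im,x,y:cv2.resize(im[y:y+120,x:x+160,::-1],None,fx=5,fy=5,interpolation=cv2.INTER_CUBIC)
o=np.hstack([cr(t,375,170)[:,:],cr(s,140,215)])
o=np.vstack([cv2.resize(t[170:270,380:513,::-1],(400,300),interpolation=cv2.INTER_CUBIC)]*1)
o2=cv2.resize(s[230:350,150:310,::-1],(800,600),interpolation=cv2.INTER_CUBIC)
cv2.imwrite("pics/c3s.png",o2);cv2.imwrite("pics/c3t.png",cv2.resize(t[150:270,370:530,::-1],(800,600),interpolation=cv2.INTER_CUBIC))
```

```text
row [0.6 0.4 2.3] [-0.0014  0.0011  0.0005]
```

View pics/c3s.png

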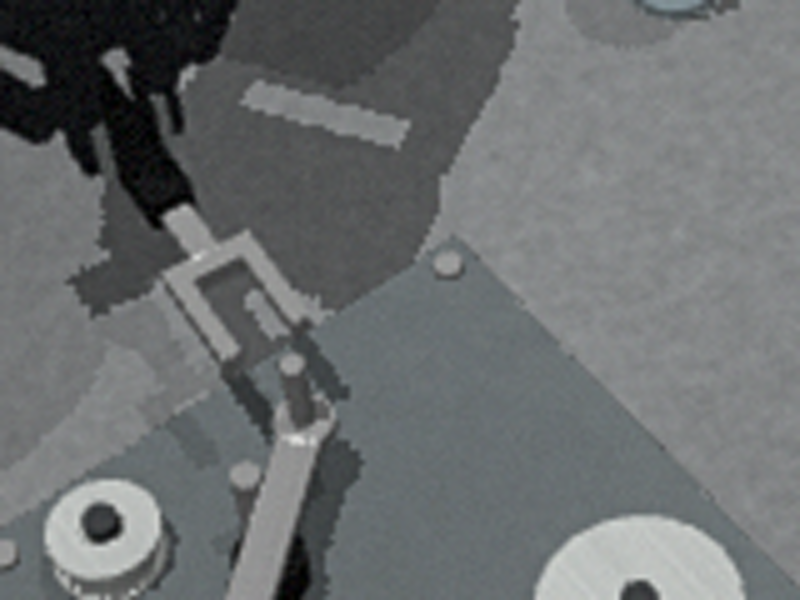

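View pics/c3t.png

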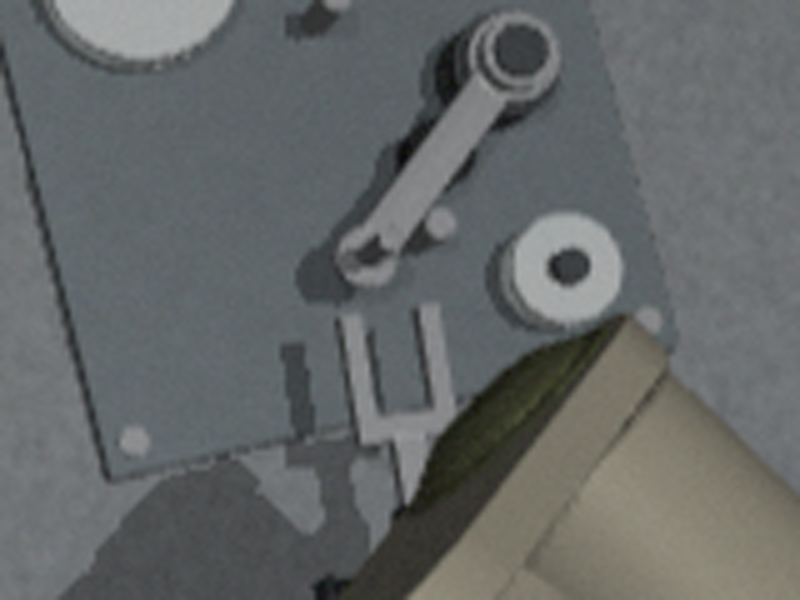

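The fork sits behind the pin with its notch facing it. In the top crop the tips are at (352,316) and (428,306) and the pin top is at (391,238). In the scene crop the tips are at about (310,318) and (230,353) and the pin top is at (292,362). I'll measure these.

Run:
```python
from h import *
np.set_printoptions(precision=1,suppress=True)
T=calibration("top");S=calibration("scene")
t=lambda u,v:ray(T,370+(u+.5)/5-.5,150+(v+.5)/5-.5); s=lambda u,v:ray(S,150+(u+.5)/5-.5,230+(v+.5)/5-.5)
for n,a,b in[("tL",(352,316),(310,318)),("tR",(428,306),(230,353)),("pin",(391,238),(292,362))]: print(n,*tri([t(*a),s(*b)]),atz(t(*a),92 if n=="pin" else 76))
p=sensors.sense();print(p["eef_pos"])
a=np.radians(8);x=np.array([np.cos(a),np.sin(a),0]);y=np.array([-x[1],x[0],0])
o=p["eef_pos"]-[0,0,178.5];P=[o+115*x+15*k*y+[0,0,10] for k in(1,-1)];print(P,(proj(T,P)-[370,150])*5+2,(proj(S,P)-[150,230])*5+2)
```

```text
tL [ 537.1 -218.7   77.6] [np.float64(1.7498765583182923), np.float64(1.7498765583183091)] [ 536.7 -220.7   76. ]
tR [ 540.4 -249.9   78.3] [np.float64(0.6085887499585206), np.float64(0.608588749958425)] [ 541.  -249.8   76. ]
pin [ 564.2 -232.3   92.2] [np.float64(0.23671257657152942), np.float64(0.23671257657152495)] [ 564.4 -232.1   92. ]
[ 425.7 -252.   246.9]
[array([ 537.5, -221.2,   78.4]), array([ 541.6, -250.9,   78.4])] [[354.7 313.2]
 [432.3 303.4]] [[299.3 319.7]
 [230.1 356.2]]
```

Lateral offset is under 1 mm, so I'll slide it on by 55 mm and then work out the arc.

To row units: -56 mm is -0.0933, -52 mm is -0.0867.

Emit:
advance([
  [[-0.0333,-0.0008,0],[0,0,0]],
  [[-0.0667,-0.0008,0],[0,0,0]],
  [[-0.0867,-0.0008,0],[0,0,0]],
  [[-0.0933,-0.0008,0],[0,0,0]],
  [[-0.0933,-0.0008,0],[0,0,0]],
])

```text
time_s: 6.05
eef_pos: [481.0, -244.7, 246.1]
ee_rot: [0.0, -0.07, 0.998, -0.0]
force: [-0.1, -0.0, -1.3]
grip_width: 0.21
grip_force: 79.0
```

Run:
```python
from h import *
np.set_printoptions(precision=1,suppress=True)
s=sensors.sense();print(s["eef_pos"],s["force"])
a=np.radians(8);x=np.array([np.cos(a),np.sin(a)]);y=np.array([-x[1],x[0]])
pv=np.array([644.4,-290.9]);p0=np.array([564.3,-232.2]);th0=np.degrees(np.arctan2(*(p0-pv)[::-1]));print(th0,np.linalg.norm(p0-pv))
for k in range(0,61,10):
    t=np.radians(th0-k);d=pv+100*np.array([np.cos(t),np.sin(t)])-p0
    print(k,"tool",-d@x,d@y)
```

```text
[ 481.  -244.7  246.1] [-0.1 -0.  -1.3]
143.76477284424584 99.30609246164106
0 tool 0.4971721458884881 0.48407388810390156
10 tool -12.705121459084298 11.865830489083175
20 tool -27.683263851213535 20.78211840709814
30 tool -43.98215175322022 26.962020745619313
40 tool -61.106551703837106 30.21776429927222
50 tool -78.53614747592911 30.45042494766483
60 tool -95.74134962176227 27.6529334147277
```

To row units: -48 mm is -0.08, 16.5 mm is 0.0275.

Emit:
advance([
  [[-0.0067,0,0],[0,0,0]],
  [[-0.0167,0.01,0],[0,0,0]],
  [[-0.0283,0.02,0],[0,0,0]],
  [[-0.04,0.0275,0],[0,0,0]],
  [[-0.0533,0.035,0],[0,0,0]],
  [[-0.0667,0.04,0],[0,0,0]],
  [[-0.08,0.045,0],[0,0,0]],
  [[-0.08,0.045,0],[0,0,0]],
])

```text
time_s: 6.85
eef_pos: [525.4, -210.8, 245.5]
ee_rot: [0.0, -0.07, 0.998, 0.0]
force: [-2.8, 0.4, -1.3]
grip_width: 0.211
grip_force: 79.0
```

```bash
python3 -c "
from h import *
import cv2
t=capture('top');cv2.imwrite('pics/t4.png',cv2.resize(t[130:250,370:530,::-1],(800,600),interpolation=cv2.INTER_CUBIC))
print(sensors.sense()['force'])"
```

```text
[-2.07054514  1.10376202 -0.61594126]
```

View pics/t4.png

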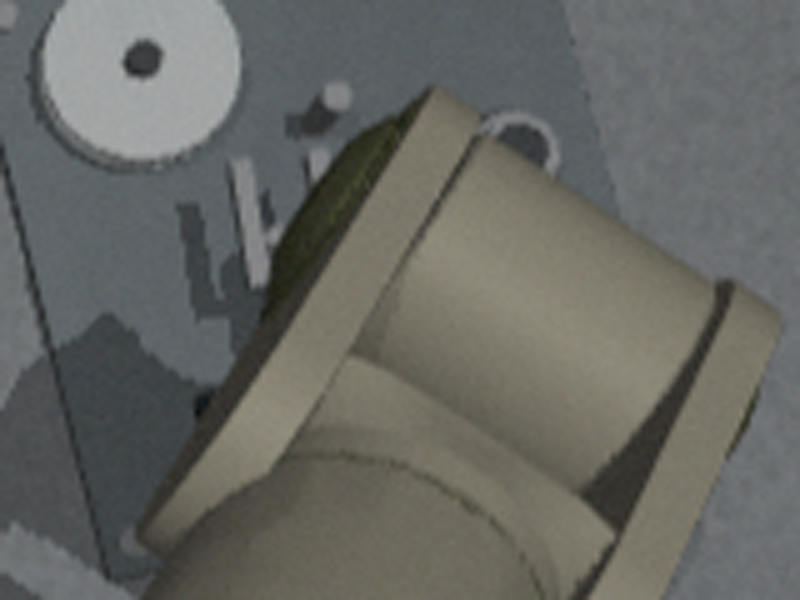

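The arm's own link mostly hides the fork from above, but the prongs at (245,200) and (318,160) straddle the pin, and the x-force of about -2 N shows it's pushing. I'll carry on to the stop.

To row units: -50 mm is -0.0833, 3.5 mm is 0.0058.

Emit:
advance([
  [[-0.015,0.0033,0],[0,0,0]],
  [[-0.0283,0.005,0],[0,0,0]],
  [[-0.0433,0.0058,0],[0,0,0]],
  [[-0.0567,0.0058,0],[0,0,0]],
  [[-0.07,0.0042,0],[0,0,0]],
  [[-0.08,0.0017,0],[0,0,0]],
  [[-0.0833,0.0008,0],[0,0,0]],
  [[-0.0833,0.0008,0],[0,0,0]],
])

```text
time_s: 7.7
eef_pos: [574.3, -204.1, 245.6]
ee_rot: [0.0, -0.07, 0.998, -0.0]
force: [-3.4, 1.4, -1.1]
grip_width: 0.217
grip_force: 79.0
```

Emit:
advance([
  [[-0.0017,0,0],[0,0,0]],
  [[-0.0033,0,0],[0,0,0]],
  [[-0.0033,0,0],[0,0,0]],
  [[-0.0033,0,0],[0,0,0]],
])

```text
time_s: 8.1
eef_pos: [576.0, -203.9, 245.8]
ee_rot: [0.0, -0.069, 0.998, -0.0]
force: [-2.7, -0.7, -0.5]
grip_width: 0.212
grip_force: 79.0
```

Emit:
advance([
  [[-0.0017,0,0],[0,0,0]],
  [[-0.0033,0,0],[0,0,0]],
  [[-0.0033,0,0],[0,0,0]],
  [[-0.0033,0,0],[0,0,0]],
])

```text
time_s: 8.5
eef_pos: [577.9, -203.7, 245.7]
ee_rot: [-0.0, -0.069, 0.998, -0.0]
force: [-6.5, -1.9, -0.6]
grip_width: 0.211
grip_force: 79.1
```

To row units: -1 mm is -0.0017.

Emit:
advance([
  [[-0.0017,0,0],[0,0,0]],
  [[-0.0017,0,0],[0,0,0]],
  [[-0.0017,0,0],[0,0,0]],
  [[-0.0017,0,0],[0,0,0]],
])

```text
time_s: 8.9
eef_pos: [578.5, -203.7, 245.6]
ee_rot: [-0.001, -0.069, 0.998, -0.0]
force: [-10.1, -3.4, 0.3]
grip_width: 0.21
grip_force: 79.2
```

Run:
```python
from h import *
import cv2
s=capture("scene");w=capture("wrist")
cv2.imwrite("pics/s5.png",cv2.resize(s[260:380,120:280,::-1],(800,600),interpolation=cv2.INTER_CUBIC))
S=calibration("scene");pv=np.array([644.4,-290.9])
for d in(143.7,83.7,87):
    t=np.radians(d);P=[[*(pv+100*np.array([np.cos(t),np.sin(t)])),z] for z in(92,53)];print(d,((proj(S,P)-[120,260])*5+2).round(0))
print([sensors.sense()[k] for k in("force","dq")])
```

```text
143.7 [[444. 211.]
 [456. 268.]]
83.7 [[637. 357.]
 [645. 412.]]
87 [[632. 345.]
 [640. 400.]]
[array([-9.0678249 , -3.30130411,  0.80634848]), array([-3.06201890e-04,  1.48195353e-03, -2.00470253e-05, -1.05874815e-04,
       -8.75490795e-05,  3.91065115e-04])]
```

View pics/s5.png

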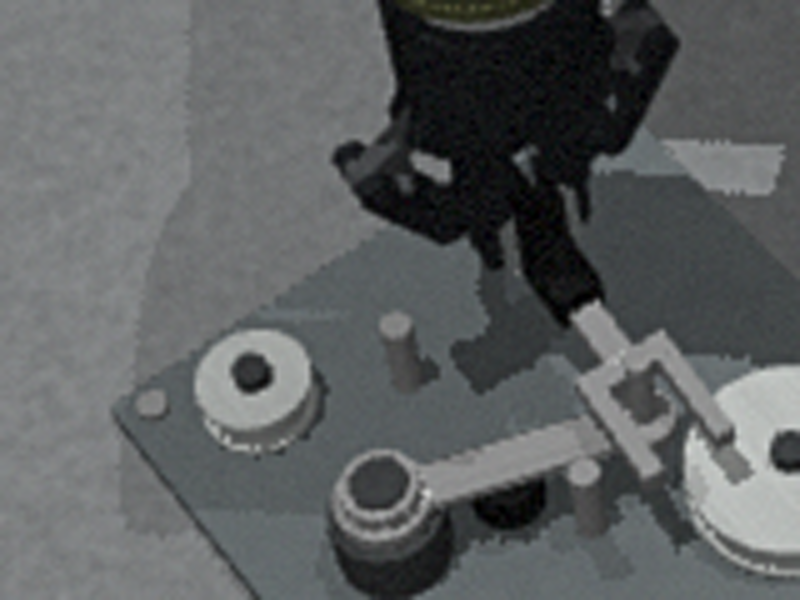

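The pin sits in the back of the notch, with its top at about (637,358), which matches the prediction for the 70° stop. The arm is against the stop post at (585,480), the push is a steady 9–10 N, and the gripper is clear of the drive. I'm handing in.

```bash
python3 -c "
from rig import ctrl, sensors, capture, calibration
print(ctrl.finish_job())"
```

```text
the job is handed in; nothing more can be done
None
```

The job is handed in with the fork still gripped and holding the tensioner arm against its forward stop at about 9–10 N; the scraper and drift stayed in the tray when I lifted the fork, the beaker was passed well clear, and no verdict was returned.

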